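# Close up the hand-rest and index the dividing head three clicks

### The job

On the jeweller's bench, slide the loose wooden hand-rest up flush against the flat side of the green dividing head so that no gap is left between them. Then take the black bar knob on top of the head and turn it clockwise (seen from above), counting the clicks, to the third stop from where it now rests, without running past it, and finish while still gripping the knob in that stop, with the rest still flush. Leave the other tools on the bench alone.

Things in the scene. Friction and masses are not known exactly. Their poses are not given: they have to be found in the camera images.
- head: green dividing head, fixed to the bench: a housing 110 x 110 mm in plan and 45 mm tall. Origin at the centre of its underside, z up. Its +y side (55 mm from the origin) is the flat side that the hand-rest butts against; the rest starts on that side. On its top sit the dark ring, the plate and the knob, all on the vertical axis through the origin, the knob's top 105 mm above the bench
- dial_ring: dark steel zero ring 106 mm across on top of the head (45 to 49 mm above the bench), locked at some angle by stiff friction, with one red and fourteen white ticks, one per click; it carries the plate and knob. Origin on the axis 45 mm above the bench, +x towards the red tick (the knob's present stop)
- knob (a joint): angle of the plate and knob from the stop in which it starts (rad): 0 at the start, grows clockwise seen from above. It clicks into a spring-like detent every 24 degrees (0.4189 rad, 15 stops a turn); the third stop is at 1.2566. Each click takes up to about 0.13 N m to get over; let go between stops, it swings to the nearest stop. It turns from -0.15 to 2.64
- knob_grip (a point): point on the knob's axis, 95 mm above the bench, at the height to grip (TCP). The knob is an upright black bar 48 mm long along this point's x, 14 mm thick along its y (grip across y), from 67 to 105 mm above the bench, with a white line on its +x end. Below it: an aluminium plate 88 mm across (top at 57 mm) that carries a 79 mm silver bangle reaching 63 mm above the bench; both turn with the knob
- rest: loose hand-rest, a beech block with cork top, 50 mm (its x) by 110 mm (its y) by 40 mm tall, 0.25 to 0.5 kg, standing free on the bench 20 to 60 mm from the head and a little askew. Origin at the centre of its underside. Its -y end is the one that butts against the head's +y side
- rest_a (a point): on the rest's -y end face: middle height of its +x edge (25, -55, 20 mm from the rest's origin)
- rest_b (a point): on the rest's -y end face: middle height of its -x edge (-25, -55, 20 mm from the rest's origin)
- pliers: red-handled pliers lying flat, about 155 x 60 x 14 mm; bystander, leave alone
- snips: green-handled pliers lying flat, about 155 x 60 x 14 mm; bystander, leave alone
- hammer: hammer lying flat; bystander, leave alone
- brush: hand brush lying flat; bystander, leave alone
- jar: amber jar with steel cap, 52 mm across, 65 mm tall; bystander, leave alone
- bangle: loose plain silver bangle lying flat, 68 mm outside, 12 mm tall; bystander, leave alone
- bench_block: bare steel bench block 65 x 65 x 22 mm; bystander, leave alone

How it is judged:
On the way, in this order (a step that is already met when the one before it is completed fails the run):
1. the hand-rest is flush against the head, the knob still in its starting stop (y of rest_a in the frame of head between 0.05 and 0.0575 m and y of rest_b in the frame of head between 0.05 and 0.0575 m and x of rest in the frame of head between -0.035 and 0.035 m and angle between rest's own z axis and vertical below 0.06 rad and linear speed of rest below 0.02 m/s and value of joint knob between -0.2 and 0.2 rad), for 0.2 s.
2. the knob is in its third stop, gripped (value of joint knob between 1.137 and 1.377 rad and velocity of joint knob between -0.1 and 0.1 rad/s and contact force between the fingers and dial_ring above 4 N), for 0.2 s.
At the end, for the whole second after the job is handed in: The rest stands upright with both edges of its end within 2.5 mm of the head's flat side and its middle within 35 mm of that side's middle; the knob is within 0.12 rad of its third stop (1.257 rad), still, with the fingers pressing on it with more than 4 N (all of step 2 and y of rest_a in the frame of head between 0.05 and 0.0575 m and y of rest_b in the frame of head between 0.05 and 0.0575 m and x of rest in the frame of head between -0.035 and 0.035 m and angle between rest's own z axis and vertical below 0.06 rad and linear speed of rest below 0.02 m/s); the arm keeps its last pose, push and grip.
It fails at once if the knob was run past the third stop (more than half a click) (value of joint knob above 1.466 rad).
It fails at once if a bystander was moved more than 30 mm (distance of any of pliers, snips, hammer, brush, jar, bangle, bench_block from where it was at the start of the episode above 0.03 m).
It also fails if it takes over 61 s, if anything falls off the work surface, if the arm or the gripper's body presses on something with over 40 N, if the wrist force passes 120 N, or if a joint passes its speed limit or range.

### The arm

A 6-joint arm with a two-finger parallel gripper is mounted at the origin on the work surface. World frame = base frame: x ahead of the robot, y to its left, z up, the work surface at z = 0. Lengths are in m, angles in rad, forces in N, time in s.
With the tool pointing down it reaches from about 0.35 to 0.8 m from the base axis. Payload 7.3 kg.
Tool frame: the origin (TCP) lies between the finger pads, 19 mm behind the fingertips; this is the grasp point; z points along the fingers, y is the direction in which the jaws open and shut (so a half turn about z gives the same grasp; the last joint's range is limited). The gripper opens to 85 mm and grips with 20 to 120 N. Pads are 22 mm wide; open, the fingers measure 114 mm over their backs; the gripper's body (76 mm by 85 mm) begins 54 mm behind the grasp point. The pads swing forward as they close: fully open they stand 13 mm farther back than shut.
Start: joints at [-1.354, 0.342, 1.524, -0, 1.275, -0.146], TCP at [0.186, -0.491, 0.25] pointing down, gripper open.
Joint ranges: [-2.53, 2.53], [-0.77, 2.02], [0.04, 2.7], [-1, 4.14], [0.28, 2.66], [-3.11, 3.11]. Speed limits (rad/s): [2.57, 2.57, 3.14, 3.14, 3.14, 3.14].

### API

Orientations are given as a 3x3 rotation matrix whose columns are the frame's x, y, z axes.
In Python, from cell import telemetry, capture, ticket, find_in gives the robot as it stands. The module is installed in compiled form; this text tells all that it offers.
- The arm moves only by the tool carry_out, never from a script. Its argument "targets" is a list of rows, each a list of 3 entries, a list of its own where there are three numbers: the shift along the tool's x, y, z in mm, then the turn, a rotation vector about the tool's x, y, z in rad, then the closure, from 0 (fully open) to 1 (shut). A call has 1 to 20 rows; each row is the pose to reach, as a shift and turn from the pose measured when the call began, along the tool's axes at that moment; what a row does not reach only later rows make up. A row lasts 1/8 s, in which the tool goes at most 62.5 mm and 10.7 degrees, less where a joint would pass 70% of its speed; a pose out of reach is approached as far as the arm can. A call with a gripper value outside its range is refused whole. The fingers move at their own pace and stop on an object; "grip_force" is the grip in N (left out, the last holds). Time passes only in rows, so rows that repeat a pose let the fingers close. It gives the time, the measured TCP pose, the force and the opening at its end, in the units of the state.
- telemetry.get_obs(): the state, without advancing time (a new reading comes with each control period).
- capture(name): name is "side" or "top"; returns a dict with "image" (420x560x3 uint8, blue, green, red), "fx", "fy", "cx", "cy" (pixels), "view" (4x4, takes a point from world to camera coordinates). Camera axes: x right, y up, looking along -z (the intrinsics and any distortion apply to the point x, -y, -z); pixel columns grow to the right and rows downward; lengths in m; the calibration is good to about 2 mm. A picture is of the moment at which its call begins. There is no depth.
- ticket.close_job(): hands the job in, once; it reports no verdict.
Trained networks look in a picture, given as the dict that the camera call returned (one of the last four; its "shot" number tells which), for a name from the list of things; names that differ only in an ending like _2 or _b are one class to them, and where a whole thing is asked for, a point or a joint stands for the part that bears it (a point fixed in the world has none). Each returns a list of dicts, best first, with "p" (0 to 1); they miss things now and then, are a little off and sometimes report something else, mostly with a low value. They report only what shows in the picture. A call takes as long as a camera call.
- find_in(picture, name): "point" ([x, y, z] in m, in world coordinates, good to about 4 mm: the middle of the surface that is visible of it).
The state is a dict: "time_s": time; "q": joint angles; "dq": joint speeds; "joint_torque": joint torques, N m; "tool_pos": TCP position; "tool_rot": TCP orientation; "wrist_force": force on the tool from outside, world axes, zero at the start; "ft_torque": the same for the moment, N m; "gripper_width": opening from 0.0 (shut) to 1.0 (fully open).
Only numpy, scipy, OpenCV 4.12 (cv2) and the standard library are available. Lean on these libraries where they do the work, as an engineer would, in place of code of your own. Each camera call takes 0.05 s, during which the arm holds its last target. There are 200 camera calls.

## Working session

There is one attempt and no reset: what is moved stays moved. The work goes in short steps, Python scripts to look and compute and a tool call to move; the robot and the scene stay as the last step left them, time stands still between calls to the robot, and variables do not carry over. Pictures are saved under pics/ and viewed, about 8 in all and at most 12, crops included, and the job is handed in when it is done.

Besides the shell and the picture viewer there is one more tool, called after "Emit:" as name([rows], argument=value, ...), one row to a line, values as JSON. carry_out: Moves the arm, as the interface text tells. Its arguments: {"type":"object","properties":{"targets":{"type":"array"},"grip_force":{"type":"number"}},"required":["targets"]}

```bash
mkdir -p pics; cat > h.py <<'E'
import numpy as np, cv2
from cell import telemetry, capture, ticket, find_in
def proj(c,P):
    P=np.atleast_2d(P); q=(c["view"]@np.c_[P,np.ones(len(P))].T).T
    x,y,z=q[:,0],-q[:,1],-q[:,2]
    return np.c_[c["fx"]*x/z+c["cx"],c["fy"]*y/z+c["cy"]]
def ray(c,uv,z):
    V=np.linalg.inv(c["view"]); out=[]
    for u,v in np.atleast_2d(uv):
        d=V[:3,:3]@np.array([(u-c["cx"])/c["fx"],-(v-c["cy"])/c["fy"],-1]); o=V[:3,3]
        out.append(o+d*(z-o[2])/d[2])
    return np.array(out)
E
cat > a.py <<'E'
from h import *
np.set_printoptions(precision=4,suppress=True)
for n in("top","side"):
    c=capture(n); cv2.imwrite(f"pics/{n}1.png",c["image"]); print(n,{k:c[k] for k in c if k!="image"})
    for k in("head","dial_ring","knob","knob_grip","rest","rest_a","jar","bangle","bench_block","pliers","snips","hammer","brush"):
        r=find_in(c,k); print(k,[(np.round(d["point"],3),round(d["p"],2)) for d in r[:2]])
print(telemetry.get_obs())
E
python3 a.py
```

```text
top {'fx': 381.1269255611856, 'fy': 381.1269255611856, 'cx': 276.3842322857159, 'cy': 212.82745618473788, 'view': array([[ 0.0186, -0.9998, -0.0021, -0.0175],
       [ 0.9918,  0.0182,  0.1265, -0.5633],
       [-0.1264, -0.0044,  0.992 , -0.9388],
       [ 0.    ,  0.    ,  0.    ,  1.    ]]), 'shot': 1}
head [(array([ 0.524, -0.116,  0.05 ]), 0.57), (array([ 0.522, -0.114,  0.06 ]), 0.25)]
dial_ring [(array([ 0.524, -0.114,  0.057]), 0.89)]
knob [(array([ 0.525, -0.112,  0.052]), 0.62)]
knob_grip [(array([ 0.522, -0.115,  0.056]), 0.91), (array([0.39 , 0.365, 0.011]), 0.54)]
rest [(array([0.544, 0.044, 0.038]), 0.94), (array([ 0.792, -0.154,  0.009]), 0.74)]
rest_a [(array([0.544, 0.044, 0.038]), 0.94), (array([ 0.792, -0.154,  0.009]), 0.74)]
jar [(array([0.587, 0.381, 0.067]), 0.66)]
bangle [(array([0.391, 0.364, 0.012]), 0.67)]
bench_block [(array([ 0.723, -0.295,  0.026]), 0.95), (array([ 0.541, -0.385,  0.02 ]), 0.61)]
pliers [(array([ 0.793, -0.154,  0.012]), 0.81)]
snips [(array([0.721, 0.212, 0.012]), 0.58)]
hammer [(array([ 0.539, -0.386,  0.019]), 0.68)]
brush [(array([ 0
[... 1044 characters left out ...]
065]), 0.25)]
snips [(array([0.725, 0.217, 0.009]), 0.97)]
hammer [(array([ 0.535, -0.385,  0.024]), 0.96)]
brush [(array([ 0.34 , -0.129,  0.014]), 0.58)]
{'time_s': 1.4, 'q': array([-1.354 ,  0.342 ,  1.5241, -0.    ,  1.2754, -0.146 ]), 'dq': array([-0.0008,  0.0005, -0.0004, -0.0005, -0.    , -0.0004]), 'joint_torque': array([ -0.0003, -43.3568, -24.6271,  -0.0002,   0.0003,  -0.    ]), 'tool_pos': array([ 0.1863, -0.4908,  0.25  ]), 'tool_rot': array([[ 0.9349,  0.3549, -0.    ],
       [ 0.3549, -0.9349, -0.    ],
       [-0.    ,  0.    , -1.    ]]), 'wrist_force': array([-0.5281, -1.1878, -0.4268]), 'ft_torque': array([ 0.0582, -0.0394, -0.008 ]), 'gripper_width': 1.0041919947402125}
```

View crops.

```bash
python3 - <<'E'
import cv2
a=cv2.imread("pics/top1.png");cv2.imwrite("pics/topc.png",cv2.resize(a[120:300,180:420],None,fx=3.3,fy=3.3,interpolation=2))
b=cv2.imread("pics/side1.png");cv2.imwrite("pics/sidec.png",cv2.resize(b[100:400,120:500],None,fx=2,fy=2,interpolation=2))
E
```

```text
(no output)
```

View pics/topc.png

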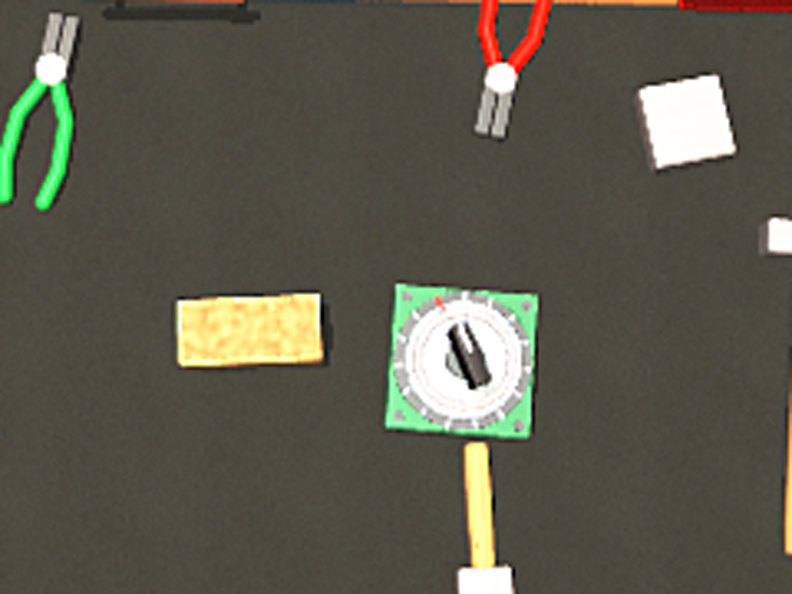

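View pics/sidec.png

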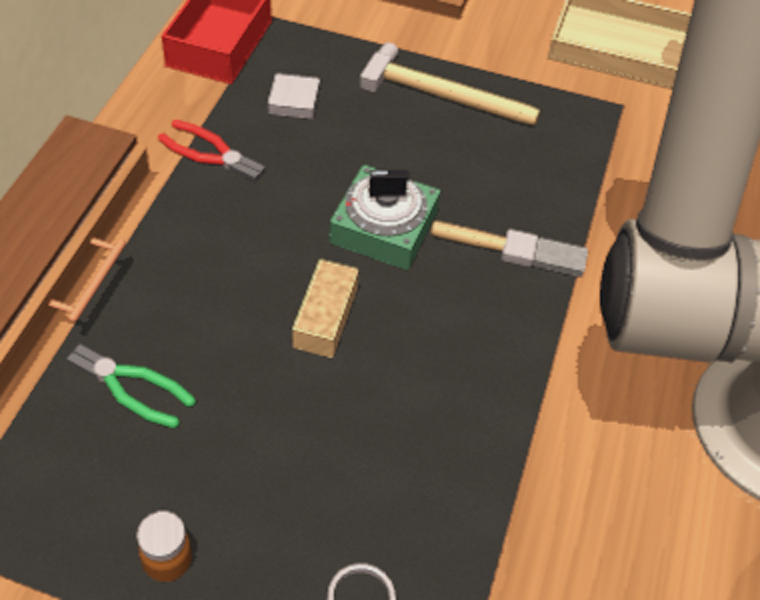

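View pics/top1.png

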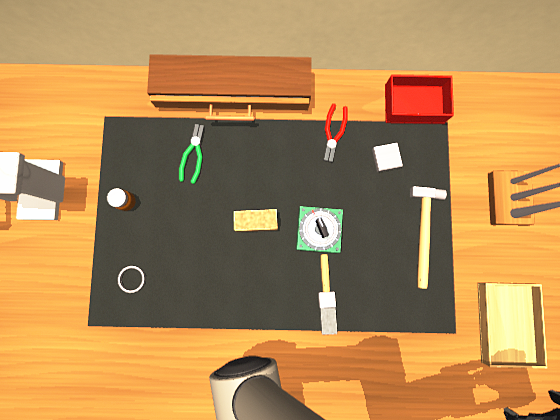

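```bash
python3 - <<'E'
from h import *
np.set_printoptions(precision=4,suppress=True)
c=capture("top"); im=c["image"]; hsv=cv2.cvtColor(im,cv2.COLOR_BGR2HSV)
f=lambda p:np.array(p)/3.3+[180,120]-.35
H=ray(c,f([(397,284),(538,294),(529,438),(386,427)]),.045)
print("head",H[:,:2],H.mean(0)); 
e=[H[1]-H[0],H[2]-H[3]]; g=[H[1]-H[2],H[0]-H[3]]
print([np.degrees(np.arctan2(v[1],v[0])) for v in e+g],[np.linalg.norm(v) for v in e+g])
R=ray(c,f([(178,298),(320,293),(323,362),(180,366)]),.04)
print("rest",R[:,:2],R.mean(0)); e=[R[0]-R[1],R[3]-R[2]]
print([np.degrees(np.arctan2(v[1],v[0])) for v in e],[np.linalg.norm(v) for v in e])
m=cv2.inRange(hsv,(12,60,110),(35,255,255)); m[:200]=0;m[240:]=0;m[:,:225]=0;m[:,290:]=0
r=cv2.minAreaRect(cv2.findNonZero(m)); print(r, ray(c,r[0],.04)); b=ray(c,cv2.boxPoints(r),.04);print(b[:,:2])
m=cv2.inRange(hsv,(45,80,60),(85,255,255)); m[:200]=0;m[260:]=0;m[:,:290]=0;m[:,350:]=0
r=cv2.minAreaRect(cv2.findNonZero(m)); print(r,ray(c,r[0],.045));b=ray(c,cv2.boxPoints(r),.045);print(b[:,:2])
t=ray(c,f((440,303)),.049)[0]-H.mean(0); print("red tick ang",np.degrees(np.arctan2(t[1],t[0])),np.linalg.norm(t[:2]))
k=ray(c,f([(457,325),(482,385)]),.105); print("knob",k,np.degrees(np.arctan2(*(k[0]-k[1])[[1,0]])),np.linalg.norm(k[0]-k[1]))
E
```

```text
head [[ 0.5817 -0.0666]
 [ 0.5759 -0.175 ]
 [ 0.4657 -0.1678]
 [ 0.472  -0.0595]] [ 0.5238 -0.1172  0.045 ]
[np.float64(-93.05494948511796), np.float64(-93.323404005942), np.float64(-3.7304194594883624), np.float64(-3.7334798725693252)] [np.float64(0.10852215297804911), np.float64(0.10852322207354362), np.float64(0.1104462743926893), np.float64(0.10993783394207207)]
rest [[ 0.5684  0.1021]
 [ 0.5743 -0.0075]
 [ 0.5209 -0.0108]
 [ 0.5158  0.0988]] [0.5449 0.0456 0.04  ]
[np.float64(93.08375379520467), np.float64(92.6607869332709)] [np.float64(0.10974409896597291), np.float64(0.10973393724035961)]
((254.76083374023438, 219.75994873046875), (20.64874839782715, 44.170005798339844), 87.61405944824219) [[0.5443 0.0475 0.04  ]]
[[ 0.5673  0.1054]
 [ 0.5741 -0.007 ]
 [ 0.5214 -0.0101]
 [ 0.5147  0.1015]]
((319.252197265625, 229.21682739257812), (44.4346923828125, 44.4346923828125), 3.814074993133545) [[ 0.5228 -0.1159  0.045 ]]
[[ 0.4698 -0.057 ]
 [ 0.582  -0.0631]
 [ 0.5765 -0.1756]
 [ 0.4645 -0.1678]]
red tick ang 22.402731264876024 0.04673216370534609
knob [[ 0.5439 -0.1066  0.105 ]
 [ 0.5011 -0.1246  0.105 ]] 22.869503031162836 0.046406705318031004
```

```bash
cat > go.py <<'E'
import sys
from h import *
# world target x y z yaw(deg) -> tool shift mm, turn
o=telemetry.get_obs(); R=o["tool_rot"]; x,y,z,w=map(float,sys.argv[1:5])
w=np.radians(w); T=np.array([[np.cos(w),np.sin(w),0],[np.sin(w),-np.cos(w),0],[0,0,-1]])
from scipy.spatial.transform import Rotation as Ro
print("shift",np.round(R.T@([x,y,z]-o["tool_pos"])*1000,1),"turn",np.round(Ro.from_matrix(R.T@T).as_rotvec(),3))
print("t",round(o["time_s"],2),"pos",o["tool_pos"].round(4),"yaw",np.degrees(np.arctan2(R[1,0],R[0,0])).round(2),"F",o["wrist_force"].round(1),"M",o["ft_torque"].round(2),"q6",o["q"][5].round(3),"w",round(o["gripper_width"],3))
E
python3 go.py .5445 .0465 .12 93
```

```text
shift [ 525.5 -375.2  130. ] turn [ 0.    0.   -1.26]
t 1.45 pos [ 0.1863 -0.4908  0.25  ] yaw 20.79 F [0.1 1.1 0.8] M [ 0.02 -0.03  0.01] q6 -0.146 w 1.0
```

Emit:
carry_out([
  [[525, -375, 40], [0, 0, -1.26], 0],
  [[525, -375, 40], [0, 0, -1.26], 0],
  [[525, -375, 40], [0, 0, -1.26], 0],
  [[525, -375, 40], [0, 0, -1.26], 0],
  [[525, -375, 40], [0, 0, -1.26], 0],
  [[525, -375, 40], [0, 0, -1.26], 0],
  [[525, -375, 40], [0, 0, -1.26], 0],
  [[525, -375, 40], [0, 0, -1.26], 0],
  [[525, -375, 40], [0, 0, -1.26], 0],
  [[525, -375, 40], [0, 0, -1.26], 0],
  [[525, -375, 40], [0, 0, -1.26], 0],
  [[525, -375, 40], [0, 0, -1.26], 0],
  [[525, -375, 40], [0, 0, -1.26], 0],
  [[525, -375, 130], [0, 0, -1.26], 0],
  [[525, -375, 130], [0, 0, -1.26], 0],
  [[525, -375, 130], [0, 0, -1.26], 0],
  [[525, -375, 130], [0, 0, -1.26], 0],
  [[525, -375, 130], [0, 0, -1.26], 0],
])

```text
time_s: 3.7
tool_pos: [0.545, 0.0456, 0.1218]
tool_rot: [[-0.051, 0.999, 0.003], [0.999, 0.051, -0.0], [-0.0, 0.003, -1.0]]
wrist_force: [0.0, -0.0, -0.1]
gripper_width: 0.996
```

```bash
python3 go.py .5445 .0465 .026 93
```

```text
shift [ 0.9 -0.8 95.8] turn [ 0.003  0.    -0.001]
t 3.7 pos [0.545  0.0456 0.1218] yaw 92.95 F [ 0.  -0.  -0.1] M [0.01 0.02 0.02] q6 -0.108 w 0.996
```

Emit:
carry_out([
  [[1, -1, 50], [0.003, 0, 0], 0],
  [[1, -1, 96], [0.003, 0, 0], 0],
  [[1, -1, 96], [0.003, 0, 0], 0],
  [[1, -1, 96], [0.003, 0, 0], 0],
  [[1, -1, 96], [0.003, 0, 0], 1],
  [[1, -1, 96], [0.003, 0, 0], 1],
  [[1, -1, 96], [0.003, 0, 0], 1],
  [[1, -1, 96], [0.003, 0, 0], 1],
  [[1, -1, 96], [0.003, 0, 0], 1],
  [[1, -1, 96], [0.003, 0, 0], 1],
  [[1, -1, 96], [0.003, 0, 0], 1],
  [[1, -1, 96], [0.003, 0, 0], 1],
], grip_force=25)

```text
time_s: 5.2
tool_pos: [0.5455, 0.0465, 0.0275]
tool_rot: [[-0.052, 0.999, 0.004], [0.999, 0.052, -0.001], [-0.001, 0.004, -1.0]]
wrist_force: [0.1, 0.8, 6.3]
gripper_width: 0.582
```

```bash
python3 go.py .541 -0.002 .026 86.5
```

```text
shift [-48.2  -7.    1.5] turn [0.004 0.001 0.113]
t 5.2 pos [0.5455 0.0465 0.0275] yaw 92.96 F [0.1 0.8 6.3] M [-0.   -0.01  0.08] q6 -0.106 w 0.582
```

Emit:
carry_out([
  [[-10, -1, 0], [0, 0, 0.03], 1],
  [[-20, -3, 0], [0, 0, 0.06], 1],
  [[-30, -4, 0], [0, 0, 0.09], 1],
  [[-40, -6, 0], [0, 0, 0.113], 1],
  [[-44, -7, 0], [0, 0, 0.113], 1],
  [[-44, -7, 0], [0, 0, 0.113], 1],
  [[-44, -7, 0], [0, 0, 0.113], 1],
])

```text
time_s: 6.08
tool_pos: [0.5408, 0.002, 0.0275]
tool_rot: [[0.061, 0.998, 0.004], [0.998, -0.061, -0.001], [-0.001, 0.004, -1.0]]
wrist_force: [1.0, -2.0, -0.5]
gripper_width: 0.582
```

```bash
python3 go.py .541 -0.0075 .027 86.5; python3 - <<'E'
from h import *
c=capture("top"); cv2.imwrite("pics/t2.png",cv2.resize(c["image"][180:270,210:350],None,fx=5.5,fy=5.5,interpolation=2))
E
```

```text
shift [-9.5  0.8  0.5] turn [ 0.004  0.001 -0.   ]
t 6.08 pos [0.5408 0.002  0.0275] yaw 86.49 F [ 1.  -2.  -0.5] M [-0.26  0.04 -0.02] q6 -0.076 w 0.582
```

View pics/t2.png

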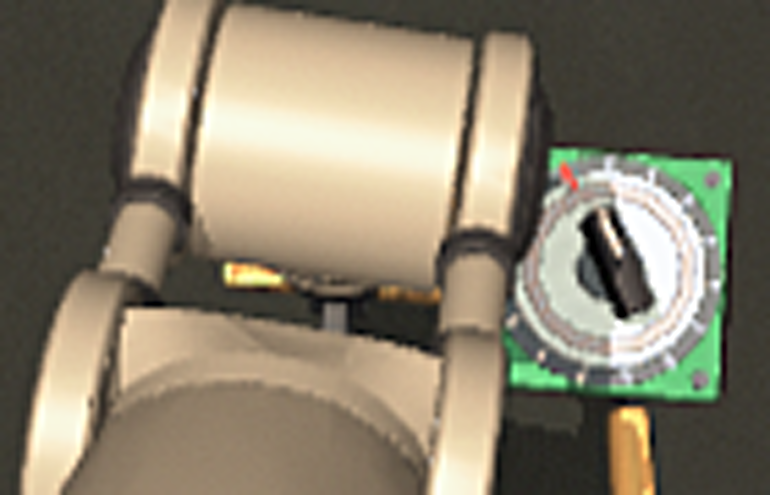

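The arm covers the rest, with only its near edge showing at about (245,273)–(430,295). The head and knob are untouched. I'll creep forward until the force shows contact.

Emit:
carry_out([
  [[-3, 0, 0], [0, 0, 0], 1],
  [[-5, 0, 0], [0, 0, 0], 1],
  [[-6, 0, 0], [0, 0, 0], 1],
  [[-7, 0, 0], [0, 0, 0], 1],
  [[-8, 0, 0], [0, 0, 0], 1],
])

```text
time_s: 6.75
tool_pos: [0.5404, -0.0058, 0.0275]
tool_rot: [[0.061, 0.998, 0.004], [0.998, -0.061, -0.001], [-0.001, 0.004, -1.0]]
wrist_force: [0.1, 3.0, -1.2]
gripper_width: 0.583
```

Emit:
carry_out([
  [[-1, 0, 0], [0, 0, 0], 1],
  [[-2, 0, 0], [0, 0, 0], 1],
])

```text
time_s: 7.0
tool_pos: [0.5402, -0.0076, 0.0275]
tool_rot: [[0.061, 0.998, 0.004], [0.998, -0.061, -0.0], [-0.0, 0.004, -1.0]]
wrist_force: [0.4, 6.4, -2.1]
gripper_width: 0.583
```

Emit:
carry_out([
  [[-1, 0, 0], [0, 0, 0], 1],
  [[-1, 0, 0], [0, 0, 0], 1],
])

```text
time_s: 7.25
tool_pos: [0.5403, -0.0076, 0.0275]
tool_rot: [[0.062, 0.998, 0.004], [0.998, -0.062, 0.001], [0.001, 0.004, -1.0]]
wrist_force: [2.2, 7.6, -1.0]
gripper_width: 0.581
```

Emit:
carry_out([
  [[-1, 0, 0], [0, 0, 0], 1],
  [[-2, 0, 0], [0, 0, 0], 1],
  [[-2, 0, 0], [0, 0, 0], 1],
])

```text
time_s: 7.62
tool_pos: [0.5403, -0.0077, 0.0275]
tool_rot: [[0.062, 0.998, 0.005], [0.998, -0.062, 0.004], [0.004, 0.004, -1.0]]
wrist_force: [2.1, 12.6, -0.4]
gripper_width: 0.582
```

```bash
python3 go.py .541 -0.0075 .027 86.5
```

```text
shift [0.2 0.7 0.5] turn [ 0.004 -0.004 -0.001]
t 7.62 pos [ 0.5403 -0.0077  0.0275] yaw 86.44 F [ 2.1 12.6 -0.4] M [ 1.76 -0.23 -0.07] q6 -0.101 w 0.582
```

Emit:
carry_out([
  [[0, 0, 0], [0, 0, 0], 0],
  [[0, 0, 0], [0, 0, 0], 0],
  [[0, 0, 0], [0, 0, 0], 0],
  [[0, 0, 0], [0, 0, 0], 0],
  [[0, 0, 0], [0, 0, 0], 0],
  [[0, 0, -10], [0, 0, 0], 0],
  [[0, 0, -40], [0, 0, 0], 0],
  [[0, 0, -90], [0, 0, 0], 0],
  [[0, 0, -140], [0, 0, 0], 0],
  [[0, 0, -160], [0, 0, 0], 0],
  [[-80, -100, -160], [0, 0, 0.2], 0],
  [[-140, -150, -160], [0, 0, 0.4], 0],
  [[-200, -170, -160], [0, 0, 0.6], 0],
  [[-200, -170, -160], [0, 0, 0.6], 0],
  [[-200, -170, -160], [0, 0, 0.6], 0],
])

```text
time_s: 9.5
tool_pos: [0.3557, -0.1995, 0.1868]
tool_rot: [[0.618, 0.786, 0.005], [0.786, -0.618, 0.002], [0.005, 0.003, -1.0]]
wrist_force: [0.1, 1.7, -0.1]
gripper_width: 0.997
```

```bash
python3 - <<'E'
from h import *
a=capture("top")["image"][170:270,210:350]; b=capture("side")["image"][150:290,240:400]
cv2.imwrite("pics/t3.png",np.vstack([cv2.resize(a,(420,300),interpolation=2),cv2.resize(b,(420,300),interpolation=2)]))
E
python3 go.py .5235 -.1165 .13 22.7
```

```text
shift [166.8  80.4  57.8] turn [ 0.001 -0.006  0.51 ]
t 9.6 pos [ 0.357  -0.1983  0.1866] yaw 51.9 F [ 0.1 -0.2 -0. ] M [0.01 0.07 0.03] q6 -0.038 w 1.003
```

View pics/t3.png

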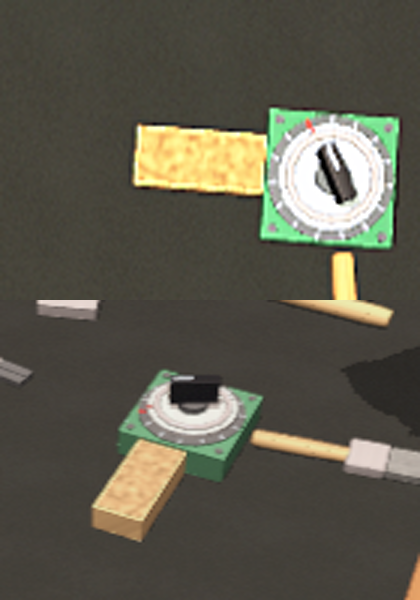

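The rest's end at (265,135)–(263,195) meets the head's side with no visible gap. The knob and red tick are unmoved. Next is the knob.

Emit:
carry_out([
  [[60, 30, 0], [0, -0.005, 0.17], 0],
  [[110, 55, 0], [0, -0.005, 0.34], 0],
  [[167, 80, 10], [0, -0.005, 0.51], 0],
  [[167, 80, 40], [0, -0.005, 0.51], 0],
  [[167, 80, 58], [0, -0.005, 0.51], 0],
  [[167, 80, 58], [0, -0.005, 0.51], 0],
  [[167, 80, 58], [0, -0.005, 0.51], 0],
])

```text
time_s: 10.48
tool_pos: [0.524, -0.1153, 0.1306]
tool_rot: [[0.922, 0.387, 0.003], [0.387, -0.922, -0.0], [0.002, 0.001, -1.0]]
wrist_force: [-0.4, -0.1, -0.6]
gripper_width: 1.0
```

```bash
python3 go.py .5235 -.1165 .095 22.7
```

```text
shift [-1.   0.9 35.6] turn [ 0.001 -0.002  0.001]
t 10.47 pos [ 0.524  -0.1153  0.1306] yaw 22.74 F [-0.4 -0.1 -0.6] M [-0.    0.02  0.04] q6 0.814 w 1.0
```

Emit:
carry_out([
  [[-1, 1, 36], [0, 0, 0], 0],
  [[-1, 1, 36], [0, 0, 0], 0],
  [[-1, 1, 36], [0, 0, 0], 0],
  [[-1, 1, 36], [0, 0, 0], 1],
  [[-1, 1, 36], [0, 0, 0], 1],
  [[-1, 1, 36], [0, 0, 0], 1],
  [[-1, 1, 36], [0, 0, 0], 1],
  [[-1, 1, 36], [0, 0, 0], 1],
  [[-1, 1, 36], [0, 0, 0], 1],
  [[-1, 1, 36], [0, 0, 0], 1],
  [[-1, 1, 36], [0, 0, 0], 1],
  [[-1, 1, 36], [0, 0, 0], 1],
  [[-1, 1, 36], [0, 0, 0], 1],
], grip_force=35)

```text
time_s: 12.1
tool_pos: [0.5243, -0.1182, 0.0951]
tool_rot: [[0.922, 0.386, 0.005], [0.386, -0.922, -0.003], [0.003, 0.004, -1.0]]
wrist_force: [1.6, -6.8, 1.4]
gripper_width: 0.157
```

```bash
python3 go.py .5235 -.1165 .095 22.7
```

```text
shift [-0.1 -1.9  0.1] turn [ 0.004 -0.003  0.001]
t 12.1 pos [ 0.5243 -0.1182  0.0951] yaw 22.73 F [ 1.6 -6.8  1.4] M [-0.71 -0.02 -0.02] q6 0.811 w 0.157
```

Emit:
carry_out([
  [[0, 0, 0], [0, 0, 0.07], 1],
  [[0, 0, 0], [0, 0, 0.14], 1],
  [[0, 0, 0], [0, 0, 0.21], 1],
  [[0, 0, 0], [0, 0, 0.28], 1],
  [[0, 0, 0], [0, 0, 0.35], 1],
  [[0, 0, 0], [0, 0, 0.42], 1],
  [[0, 0, 0], [0, 0, 0.42], 1],
  [[0, 0, 0], [0, 0, 0.42], 1],
])

```text
time_s: 13.1
tool_pos: [0.5242, -0.1177, 0.0951]
tool_rot: [[1.0, -0.022, 0.004], [-0.022, -1.0, -0.002], [0.004, 0.002, -1.0]]
wrist_force: [-0.7, 4.0, 0.9]
gripper_width: 0.157
```

```bash
python3 go.py .5235 -.1165 .095 -49.3
```

```text
shift [-0.7 -1.2  0.1] turn [-0.    -0.005  0.838]
t 13.1 pos [ 0.5242 -0.1177  0.0951] yaw -1.26 F [-0.7  4.   0.9] M [1.03 0.   0.07] q6 1.23 w 0.157
```

Emit:
carry_out([
  [[0, 0, 0], [0, 0, 0.07], 1],
  [[0, 0, 0], [0, 0, 0.14], 1],
  [[0, 0, 0], [0, 0, 0.21], 1],
  [[0, 0, 0], [0, 0, 0.28], 1],
  [[0, 0, 0], [0, 0, 0.35], 1],
  [[0, 0, 0], [0, 0, 0.42], 1],
  [[0, 0, 0], [0, 0, 0.42], 1],
  [[0, 0, 0], [0, 0, 0.42], 1],
])

```text
time_s: 14.1
tool_pos: [0.5244, -0.117, 0.0951]
tool_rot: [[0.904, -0.427, 0.005], [-0.427, -0.904, -0.001], [0.005, -0.001, -1.0]]
wrist_force: [1.6, 5.2, 1.8]
gripper_width: 0.158
```

```bash
python3 go.py .5235 -.1165 .095 -49.3;  python3 - <<'E'
from h import *
a=capture("top")["image"][170:270,230:370]; b=capture("side")["image"][150:290,240:400]
cv2.imwrite("pics/t4.png",np.vstack([cv2.resize(a,(420,300),interpolation=2),cv2.resize(b,(420,300),interpolation=2)]))
E
```

```text
shift [-1.  -0.1  0. ] turn [-0.002 -0.004  0.419]
t 14.1 pos [ 0.5244 -0.117   0.0951] yaw -25.27 F [1.6 5.2 1.8] M [ 1.04 -0.24 -0.05] q6 1.648 w 0.158
```

View pics/t4.png

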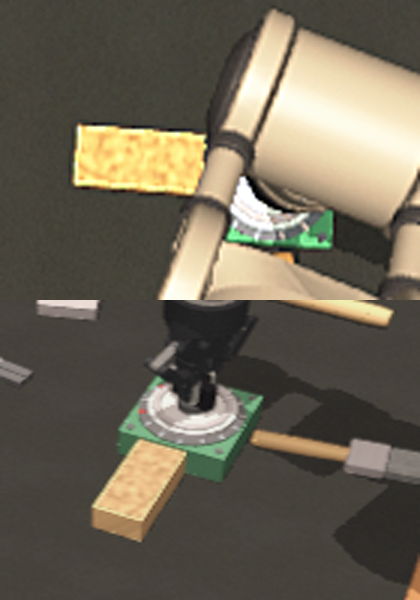

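The red tick is still at about (143,411) in the side view, so the ring hasn't slipped, and the rest hasn't moved. Now the third click.

Emit:
carry_out([
  [[0, 0, 0], [0, 0, 0.07], 1],
  [[0, 0, 0], [0, 0, 0.14], 1],
  [[0, 0, 0], [0, 0, 0.21], 1],
  [[0, 0, 0], [0, 0, 0.28], 1],
  [[0, 0, 0], [0, 0, 0.35], 1],
  [[0, 0, 0], [0, 0, 0.419], 1],
  [[0, 0, 0], [0, 0, 0.419], 1],
  [[0, 0, 0], [0, 0, 0.419], 1],
  [[0, 0, 0], [0, 0, 0.419], 1],
  [[0, 0, 0], [0, 0, 0.419], 1],
])

```text
time_s: 15.45
tool_pos: [0.5248, -0.1165, 0.095]
tool_rot: [[0.653, -0.757, 0.005], [-0.757, -0.653, -0.0], [0.004, -0.004, -1.0]]
wrist_force: [2.3, 4.9, 0.6]
gripper_width: 0.158
```

```bash
python3 go.py .5235 -.1165 .095 -49.3;  python3 - <<'E'
from h import *
a=capture("top")["image"][170:270,230:370]; b=capture("side")["image"][160:260,250:350]
cv2.imwrite("pics/t5.png",np.vstack([cv2.resize(a,(420,300),interpolation=2),cv2.resize(b,(420,300),interpolation=2)]))
E
```

```text
shift [-0.8  1.   0. ] turn [-0.004 -0.004  0.002]
t 15.45 pos [ 0.5248 -0.1165  0.095 ] yaw -49.21 F [2.3 4.9 0.6] M [ 0.88 -0.28  0.  ] q6 2.066 w 0.158
```

View pics/t5.png

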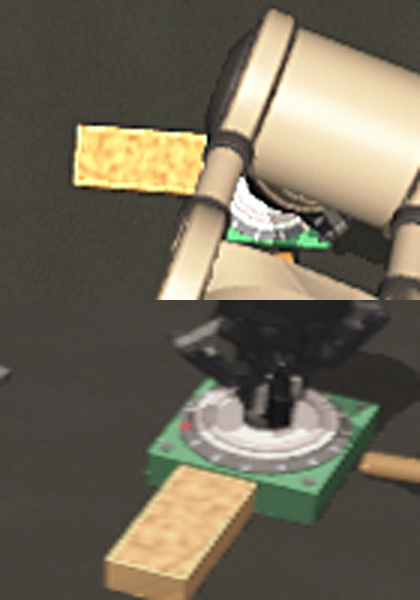

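The rest is still flush and the red tick hasn't moved (185,425). The grip has turned 71.9° and the yaw moment is about 0, so the knob is in its third stop. Handing in.

```bash
python3 -c "
from cell import ticket
print(ticket.close_job())"
```

```text
the job is handed in; nothing more can be done
None
```

The job is done and handed in at about 15.5 s. I gripped the hand-rest, squared it and slid it against the head until it stopped moving, with the push at about 12 N. After letting it go, I gripped the knob and turned it clockwise one click at a time to the third stop, and I was still gripping it there at hand-in.

**Knob:**
- The gripper turned 71.9° against the 72° needed, and the twisting moment on it was about zero, so it should be sitting in the stop.
- The red tick did not move, so the ring did not slip.
- I did not read the knob's own angle, and its white line was hidden by the gripper.

**Rest:** It looked flush in both cameras after release. It had not moved after the third click, although the arm then hid the contact edge in the top view.

**Sideways force:** About 5 N was still pushing sideways on the wrist at the end, because the grip is a millimetre or two off the knob's axis. This is well under the limits.

**Other tools:** I saw none of them touched, but I did not measure their positions again.

No check failed or disagreed with another.

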